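Feed a drawing die through the guide channel to the inspection stop

ROBOT

A 6-joint arm with a two-finger parallel gripper is mounted at the origin on the work surface. World frame = base frame: x ahead of the robot, y to its left, z up, the work surface at z = 0. Lengths are in m, angles in rad, forces in N, time in s.
With the tool pointing down it reaches from about 0.3 to 0.875 m from the base axis. Payload 6.4 kg.
Tool frame: the origin (TCP) lies on the mounting face of the last link; the fingertips stand 173 mm ahead of it and the grasp point (between the pads) lies 155 mm ahead of it (ctrl.tip_reach is the distance from the TCP to the fingertips, in m); z points along the fingers, y is the line along which they close (so a half turn about z gives the same grasp; the last joint's range is limited). The gripper opens to 85 mm and grips with 20 to 120 N. Pads are 22 mm wide; open, the fingers measure 114 mm over their backs; the gripper's body (76 mm by 85 mm) begins 54 mm behind the grasp point. The pads swing forward as they close: fully open they stand 13 mm farther back than shut.
Start: joints at [1.089, 0.181, 1.607, -0, 1.354, -0.206], TCP at [0.157, 0.553, 0.405] pointing down, gripper open.
Joint ranges: [-2.99, 2.99], [-0.89, 2.07], [0.3, 2.58], [-1.14, 4.28], [0, 2.63], [-3.12, 3.12]. Speed limits (rad/s): [2.57, 2.57, 3.01, 3.14, 3.14, 3.14].

INTERFACE

Orientations are given as a unit quaternion [w, x, y, z].
In Python, from bench import ctrl gives the robot as it stands.
- The arm moves only by the shell command python3 -m pendant 'ROWS'. ROWS is JSON, a list that holds one entry, the list of rows, each a list of 7 numbers: the opening, from 0 (shut) to 1 (fully open), then the shift along the tool's x, y, z in mm, then the turn, a rotation vector about the tool's x, y, z in rad. A call has 1 to 5 rows; each row is the pose to reach, as a shift and turn from the pose commanded when the call began, along the tool's axes at that moment; what a row does not reach only later rows make up. A row lasts 1/12 s, in which the tool goes at most 41.7 mm and 7.16 degrees, less where a joint would pass 70% of its speed; a pose out of reach is approached as far as the arm can. A call with a gripper value outside its range is refused whole. The fingers move at their own pace and stop on an object; the grip force is fixed at half the most. Time passes only in rows, so rows that repeat a pose let the fingers close. It gives the time, the measured TCP pose, the force, the opening and the grip force at its end, in the units of the state.
- ctrl.get_obs(): the state, without advancing time (a new reading comes with each control period).
- ctrl.camera(name): name is "scene" or "top"; returns the picture (400x640x3 uint8, red, green, blue); there is no depth.
- ctrl.camera_params(name): a dict with "mtx" (3x3 intrinsics, pixels), "world_from_camera" (4x4, takes a point from camera to world coordinates). Camera axes: x right, y down, z forward; pixel columns grow to the right and rows downward; lengths in m; the calibration is good to about 2 mm. A picture is of the moment at which its call begins. camera_params takes no time and is no camera call.
- ctrl.hand_in(): hands the job in; it is judged then, once.
Trained networks look in the newest picture that a camera, given by its name, has taken for a name from the list of things; names that differ only in an ending like _2 or _b are one class to them, and where a whole thing is asked for, a point or a joint stands for the part that bears it (a point fixed in the world has none). Each returns a list of dicts, best first, with "confidence" (0 to 1); they miss things now and then, are a little off and sometimes report something else, mostly with a low value. They report only what shows in the picture. A call takes as long as a camera call.
- ctrl.boxes_of(camera, name): "point" ([column, row] as shares, 0 to 1, of the picture: columns of its width, rows of its height, amid what is visible of it).
The state is a dict: "time_s": time; "q": joint angles; "dq": joint speeds; "joint_efforts": joint torques, N m; "eef_pos": TCP position; "eef_rot": TCP orientation; "wrist_force": force on the tool from outside, world axes, zero at the start; "torque": the same for the moment, N m; "opening": opening from 0.0 (shut) to 1.0 (fully open); "grasp_force": force on a finger pad.
Only numpy, scipy, OpenCV 4.12 (cv2) and the standard library are available. Lean on these libraries where they do the work, as an engineer would, in place of code of your own. Each camera call takes 0.05 s, during which the arm holds its last target. There are 200 camera calls.

TASK

Set the steel die that lies alone on the white paper flat on the open loading plate of the aluminium feed jig and let go of it. Then take the wooden push stick and with its end push the die through the covered guide channel, past the drag of the spring shoe, until you feel it meet the spring stop, and press it on the stop for about a second with a steady 10 N or so beyond the drag, never as much as 14 N on the stop. Leave the die touching the stop, draw the stick out and lay it flat on the bench, without disturbing the eyepieces and the bottle.

Things in the scene. Friction and masses are not known exactly. Their poses are not given: they have to be found in the camera images.
- die: round steel wire-drawing die, a plain disc 28 mm in diameter and 14 mm high, 60 g, standing flat, with a small brass-coloured core in its top; it lies alone on the white paper (the other dies are in the blue tray and stay there). Origin: centre of its underside, z up
- stick: push stick, a straight wooden slat 240 mm long, 14 mm wide and 14 mm high, about 50 g, lying flat on the bench. Origin: centre of its underside at mid length (its centre of mass); x along the stick towards the square push end, z up; the other end is rounded. It may be gripped across its 14 mm width anywhere near the middle
- tip (a point): centre of the square push end of the stick, 120 mm along +x from the stick's origin and 7 mm above its underside; same axes as the stick
- jig: fixed aluminium feed jig. Origin on the bench; x is the feed direction, z up, y to the left of the feed. Base plate 10 mm thick (its top is the channel floor), 90 mm wide, x = -110 to 145 mm. Loading plate: its open part, x = -110 to -37 mm. Highest point 48 mm above the bench. At the far end an adjustable stop carriage with a black clamp knob stands in line with the channel
- mouth (a point): middle of the channel floor where the straight channel begins: x = 0, y = 0, z = 10 mm in the jig's frame, same axes. Before it (x = -37 to 0) two 14 mm high guide walls narrow like a funnel from 68 to 31 mm. The channel is straight, 31 mm wide between 20 mm high walls, x = 0 to 95 mm, with a clear cover from x = 5 to 90 mm, 20 to 24 mm above the floor
- shoe: dark steel spring shoe in the left (+y) channel wall; narrows the channel to 26.5 mm: ramp from x = 20 to 35 mm, then straight to x = 95 mm in the jig's frame. It gives way to the die, presses it on the right wall and so makes a steady drag of some 2 to 5 N from there on; it also keeps the die where it is left. Origin: at the jig's origin when at rest; moves with the shoe
- eyepiece_a: bystander: loose black eyepiece standing upright, 32 mm in diameter, 55 mm high. Origin: centre of its underside
- eyepiece_b: bystander: a second eyepiece like the first. Origin: centre of its underside
- bottle: bystander: small white bottle with a blue cap, 44 mm in diameter, 110 mm high. Origin: centre of its underside
- stop (a joint): spring stop in the channel, a dark steel block 24 mm wide, 15 mm high; value: how far it is pressed back along the feed (m), 0 = free; 3 N per mm, no preload, 10 mm travel. Its free face is set anew each time, anywhere from x = 62 to 87 mm in the jig's frame, not measured: feel for it. The die touches it with its centre 14 mm before the face; afterwards it stays pressed by 0.5 to 1.5 mm

How it is judged:
By the outcome, as a careful person would: the job done as asked, in the order asked, and still so for the second after the job is handed in, with the robot touching nothing.
It also fails if it takes over 72 s, if anything falls off the work surface, if the arm or the gripper's body presses on something with over 40 N, if the wrist force passes 120 N, or if a joint passes its speed limit or range.

## Working session

There is one attempt and no reset: what is moved stays moved. The work goes in short steps, Python scripts to look and compute and a shell command to move; the robot and the scene stay as the last step left them, time stands still between calls to the robot, and variables do not carry over. Pictures are saved under pics/ and viewed, at most 10 in all, crops included, and the job is handed in when it is done.

```bash
ls; mkdir -p pics
python3 - <<'E'
from bench import ctrl
import cv2
o=ctrl.get_obs(); print({k:o[k] for k in ('time_s','eef_pos','eef_rot','opening','wrist_force')})
for c in('scene','top'):
    im=ctrl.camera(c); cv2.imwrite(f'pics/{c}0.png',im[:,:,::-1])
    p=ctrl.camera_params(c); print(c,p['mtx'],p['world_from_camera'])
    for n in('die','stick','tip','jig','mouth','shoe','eyepiece_a','bottle','stop'):
        try: print(n,[(round(d['point'][0]*640),round(d['point'][1]*400),round(d['confidence'],2)) for d in ctrl.boxes_of(c,n)])
        except Exception as e: print(n,e)
E
```

```text
pics
{'time_s': 0.0, 'eef_pos': array([0.15645387, 0.55303716, 0.40378615]), 'eef_rot': array([-2.81666348e-04,  1.37462176e-01,  9.90506630e-01, -8.29077771e-04]), 'opening': 1.0033319023144203, 'wrist_force': array([ 1.05463186, -0.43947239,  0.22733565])}
scene [[430.7500795    0.         319.33277354]
 [  0.         430.7500795  199.50116012]
 [  0.           0.           1.        ]] [[-0.17442566  0.71619481 -0.67575194  1.13087002]
 [ 0.98446182  0.11271783 -0.13464627  0.11396961]
 [-0.02026367 -0.68873775 -0.72472733  0.63798054]
 [ 0.          0.          0.          1.        ]]
die [(229, 228, 0.6)]
stick [(231, 159, 0.7)]
tip [(223, 160, 0.87)]
jig [(228, 159, 0.65), (380, 204, 0.64)]
mouth [(381, 205, 0.93)]
shoe []
eyepiece_a [(263, 290, 0.89), (336, 304, 0.79)]
bottle [(422, 134, 0.8)]
stop [(420, 208, 0.45)]
top [[405.8493499    0.         317.50357158]
 [  0.         405.8493499  199.00571466]
 [  0.           0.           1.        ]] [[ 0.01359704 -0.99098827  0.1332568   0.43679915]
 [-0.99987537 -0.01240606  0.00976375 -0.02186296]
 [-0.00802257 -0.13337295 -0.99103345  1.05292051]
 [ 0.          0.          0.          1.        ]]
die [(375, 177, 0.53)]
stick [(403, 248, 0.9)]
tip [(401, 251, 0.85)]
jig [(271, 220, 0.68)]
mouth [(270, 217, 0.76)]
shoe [(235, 213, 0.65)]
eyepiece_a [(289, 119, 0.48), (335, 123, 0.45)]
bottle [(233, 292, 0.77)]
stop [(237, 214, 0.52)]
```

View pics/top0.png

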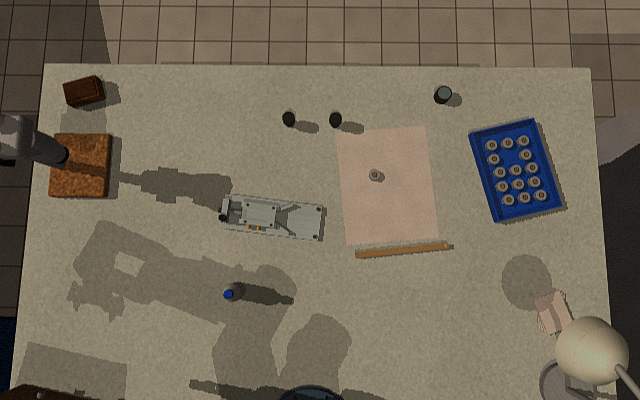

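View pics/scene0.png

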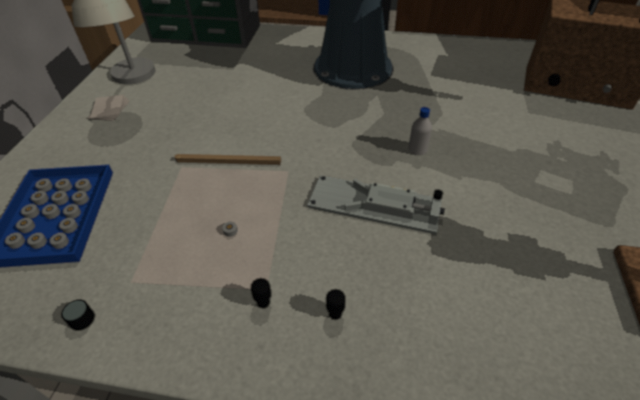

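Top view: the jig runs from (325,222) to its knob at (222,215), so feed is towards the left. The die is at (376,175), the stick goes from (356,254) to (452,246), and the eyepieces are at (289,119) and (335,120). I'll enlarge the parts that matter.

Run:
```python
import cv2,numpy as np
t=cv2.imread('pics/top0.png'); s=cv2.imread('pics/scene0.png')
a=cv2.resize(t[180:260,210:340],None,fx=6,fy=6,interpolation=cv2.INTER_CUBIC)[:,:780]
cv2.imwrite('pics/c1.png',a)
b=cv2.resize(t[160:265,345:460],None,fx=5,fy=5,interpolation=cv2.INTER_CUBIC)
cv2.imwrite('pics/c2.png',b)
```

```text
(no output)
```

View pics/c1.png

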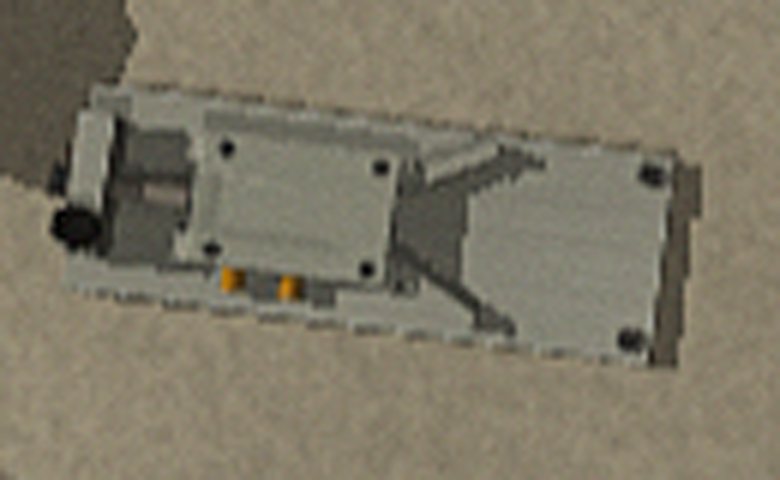

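View pics/c2.png

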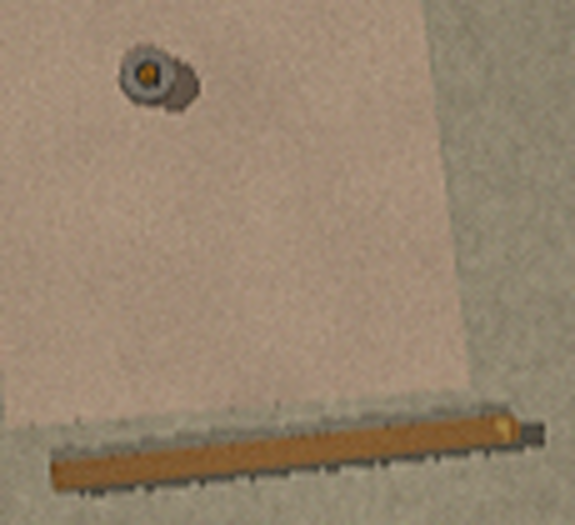

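c1: the base plate corners are at crop (674,150), (655,365), (68,290) and (95,86), with the funnel opening right. c2: the die top is at (148,74). The stick's square end is on the left at (54,476), its rounded bright end on the right at (517,427).

```bash
cat > h.py <<'E'
import numpy as np, cv2
from scipy.spatial.transform import Rotation as R
from bench import ctrl
def px2w(c,uv,z):
    p=ctrl.camera_params(c); T=np.array(p['world_from_camera']); d=T[:3,:3]@np.linalg.inv(p['mtx'])@np.array([*uv,1.])
    return (T[:3,3]+d*(z-T[2,3])/d[2])[:2]
def w2px(c,P):
    p=ctrl.camera_params(c); T=np.linalg.inv(p['world_from_camera']); q=p['mtx']@(T[:3,:3]@np.asarray(P,float)+T[:3,3]); return q[:2]/q[2]
def crop(uv,o,f): return [(uv[0]+.5)/f-.5+o[0],(uv[1]+.5)/f-.5+o[1]]
def go(xyz,yaw):
    """shift (mm, tool axes) and z-turn to bring the TCP to xyz, pads closing across direction yaw (tool x along yaw, or its half turn)"""
    o=ctrl.get_obs(); q=o['eef_rot']; r=R.from_quat([*q[1:],q[0]])
    best=None
    for a in(yaw,yaw+np.pi):
        t=R.from_matrix(np.array([[np.cos(a),np.sin(a),0],[np.sin(a),-np.cos(a),0],[0,0,-1]]).T.T)
        rv=(r.inv()*t).as_rotvec()
        if best is None or abs(rv[2])<abs(best[2]): best=rv
    return np.round(r.inv().apply(np.array(xyz)-o['eef_pos'])*1000,1),np.round(best,4)
E
python3 - <<'E'
from h import *
C=[px2w('top',crop(u,(210,180),6),.010) for u in((674,150),(655,365),(68,290),(95,86))]
C=np.array(C); m=np.array([[-110,-45],[-110,45],[145,45],[145,-45]])/1000
print(C, [np.linalg.norm(C[i]-C[i-1]) for i in range(4)])
mc=m.mean(0);cc=C.mean(0);H=(m-mc).T@(C-cc);a=np.arctan2(H[0,1]-H[1,0],H[0,0]+H[1,1])
Rm=np.array([[np.cos(a),-np.sin(a)],[np.sin(a),np.cos(a)]]);t=cc-Rm@mc
print('jig',t,a,np.degrees(a)); print('res',(m@Rm.T+t-C)*1000)
print('mouth scene pix', w2px('scene',[*t,.01]))
for n,pm in(('cornerA',[-.110,-.045]),('cornerB',[-.11,.045])): print(n,w2px('scene',[*(Rm@pm+t),.01]))
d=px2w('top',crop((148,74),(345,160),5),.014);print('die',d,'scene',w2px('scene',[*d,.014]))
e=px2w('top',crop((54,476),(345,160),5),.014);f=px2w('top',crop((517,427),(345,160),5),.014)
print('stick',e,f,np.linalg.norm(e-f),(e+f)/2,np.arctan2(*(e-f)[::-1]), w2px('scene',[*e,.014]),w2px('scene',[*f,.014]))
for n in((289,119),(335,120)):print('ep',px2w('top',n,.03))
print('bottle',px2w('top',(230,294),.1)); print(ctrl.tip_reach)
E
```

```text
[[ 0.56261235 -0.02320645]
 [ 0.47020733 -0.0162292 ]
 [ 0.49886229  0.23592328]
 [ 0.58739372  0.22820614]] [np.float64(0.2526309655074459), np.float64(0.09266805628255965), np.float64(0.25377545525102035), np.float64(0.08886713816982446)]
jig [0.52797051 0.0887661 ] 1.4678482176141343 84.10150783509032
res [[-1.18438925 -2.06954954]
 [ 1.69712821  0.20217673]
 [-0.75240344  1.69960053]
 [ 0.23966447  0.16777228]]
mouth scene pix [365.63252337 198.44632833]
cornerA [306.77570599 204.00949141]
cornerB [319.18681454 174.11987785]
die [ 0.64291941 -0.15822757] scene [229.76634628 225.60600607]
stick [ 0.43504035 -0.10960111] [ 0.46287865 -0.3443769 ] 0.23642048402983482 [ 0.4489595  -0.22698901] 1.688819243795848 [280.40485113 157.08713408] [175.61998316 154.73758705]
ep [0.78441855 0.06559176]
ep [ 0.78301852 -0.05463155]
bottle [0.34190276 0.18584146]
0.1734
```

Run:
```python
import cv2
s=cv2.imread('pics/scene0.png')
cv2.imwrite('pics/c3.png',cv2.resize(s[145:245,165:330],None,fx=4.8,fy=4.8,interpolation=cv2.INTER_CUBIC))
```

```text
(no output)
```

View pics/c3.png

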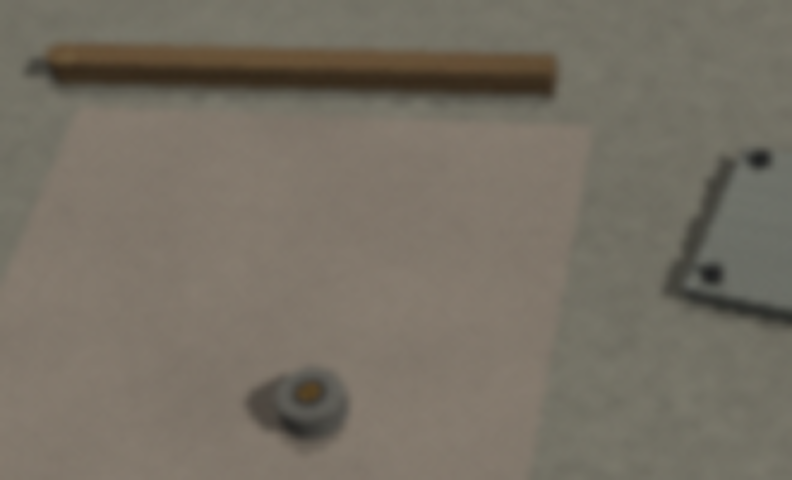

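c3: in the scene view, the stick end (555,60), round end (50,50) and die core (311,390) match the top-view prediction to within 1 px. Jig corner B (728,155) is about 3 px off, so I'll refit the jig using both views.

Run:
```python
import cv2
s=cv2.imread('pics/scene0.png')
cv2.imwrite('pics/c4.png',cv2.resize(s[165:240,300:455],None,fx=5,fy=5,interpolation=cv2.INTER_CUBIC))
```

```text
(no output)
```

View pics/c4.png

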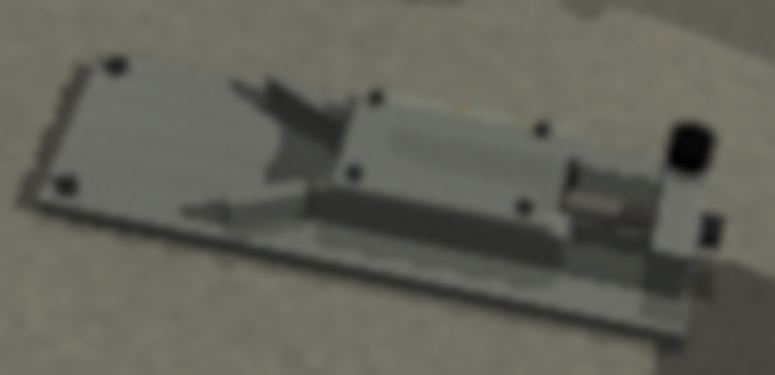

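c4: the base corners are at (92,62), (38,203) and (688,335). The screws are at (116,65), (65,185), (375,97), (353,173), (541,129) and (523,207). These and the top-view screws go into a joint fit.

Run:
```python
from h import *
from scipy.optimize import least_squares
S=lambda u:('scene',crop(u,(300,165),5)); T=lambda u:('top',crop(u,(210,180),6))
def pts(p):
    x0,y0,x1,x2,y1=p[3:]
    return {'A':(-.11,-.045,.01),'B':(-.11,.045,.01),'C':(.145,.045,.01),'D':(.145,-.045,.01),
     'pR':(x0,-y0,.011),'pL':(x0,y0,.011),'aR':(x1,-y1,.035),'aL':(x1,y1,.035),'bR':(x2,-y1,.035),'bL':(x2,y1,.035)}
ob=[('A',S((38,203))),('B',S((92,62))),('D',S((688,335))),('pR',S((65,185))),('pL',S((116,65))),('aL',S((375,97))),('aR',S((353,173))),('bL',S((541,129))),('bR',S((523,207))),
 ('A',T((674,150))),('C',T((68,290))),('D',T((95,86))),('pR',T((652,175))),('pL',T((630,340))),('aR',T((381,167))),('aL',T((367,270))),('bR',T((228,148))),('bL',T((212,248)))]
def f(p):
    P=pts(p);c,s=np.cos(p[2]),np.sin(p[2]);r=[]
    for n,(cam,uv) in ob:
        x,y,z=P[n]; r+=list(w2px(cam,[p[0]+c*x-s*y,p[1]+s*x+c*y,z])-uv)
    return r
s=least_squares(f,[.528,.089,1.468,-.1,.035,.015,.08,.02],loss='soft_l1')
print(s.x.round(4),np.degrees(s.x[2]))
for (n,(c,_)),r in zip(ob,s.fun.reshape(-1,2) if len(s.fun)==36 else []):print(n,c,r.round(2))
t=s.x[:2];a=s.x[2]
for X in(-75,0,100):print(X,t+np.array([np.cos(a),np.sin(a)])*X/1000)
d=np.array([.6429,-.1582])
print('to above die',go([*d,.173+.10],np.radians(90)))
```

```text
[ 0.5292  0.0892  1.4662 -0.1     0.0361  0.0124  0.0781  0.0216] 84.00874922232197
A scene [-0.35 -0.81]
B scene [ 1.33 -2.53]
D scene [-0.18 -1.42]
pR scene [0.31 0.24]
pL scene [-0.1   0.15]
aL scene [ 0.23 -0.19]
aR scene [ 0.33 -0.2 ]
bL scene [ 0.09 -0.59]
bR scene [ 0.47 -0.53]
A top [0.67 0.08]
C top [-0.82 -0.28]
D top [-0.15 -0.63]
pR top [ 0.1  -1.18]
pL top [ 0.45 -0.86]
aR top [ 0.35 -0.45]
aL top [ 0.41 -0.61]
bR top [ 0.13 -0.3 ]
bL top [ 0.38 -0.01]
-75 [0.52133386 0.01457385]
0 [0.5291621  0.08916419]
100 [0.53959976 0.18861798]
to above die (array([-661.7, -552.2,  131.7]), array([-0.   , -0.   ,  1.295]))
```

```bash
python3 -m pendant '[[[1,-160,-133,0,0,0,0],[1,-160,-133,0,0,0,0],[1,-160,-133,0,0,0,0],[1,-160,-133,0,0,0,0],[1,-160,-133,0,0,0,0]]]'
python3 -m pendant '[[[1,-160,-133,0,0,0,0],[1,-160,-133,0,0,0,0],[1,-160,-133,0,0,0,0],[1,-160,-133,0,0,0,0],[1,-160,-133,0,0,0,0]]]'
python3 -m pendant '[[[1,-160,-133,0,0,0,0],[1,-160,-133,0,0,0,0],[1,-160,-133,0,0,0,0],[1,-160,-133,0,0,0,0],[1,-160,-133,0,0,0,0]]]'
python3 -m pendant '[[[1,-160,-133,0,0,0,0],[1,-160,-133,0,0,0,0],[1,-160,-133,0,0,0,0],[1,-160,-133,0,0,0,0],[1,-160,-133,0,0,0,0]]]'
python3 -m pendant '[[[1,0,0,0,0,0,0.5],[1,0,0,0,0,0,0.5],[1,0,0,0,0,0,0.5],[1,0,0,0,0,0,0.5],[1,0,0,0,0,0,0.5]]]'
python3 -m pendant '[[[1,0,0,0,0,0,0.5],[1,0,0,0,0,0,0.5],[1,0,0,0,0,0,0.5],[1,0,0,0,0,0,0.5],[1,0,0,0,0,0,0.5]]]'
python3 -m pendant '[[[1,0,0,0,0,0,0.4],[1,0,0,0,0,0,0.4],[1,0,0,0,0,0,0.4],[1,0,0,0,0,0,0.4],[1,0,0,0,0,0,0.4]]]'
python3 -c "
from h import *
print(go([.6429,-.1582,.173+.04],np.radians(84)))
o=ctrl.get_obs();print(o['q'],o['wrist_force'],o['time_s'])"
```

```text
time_s: 1.42
eef_pos: [0.2748, 0.3802, 0.4048]
eef_rot: [0.0, 0.137, 0.991, 0.0]
wrist_force: [0.5, 1.3, 0.5]
opening: 0.997
grasp_force: 0.0
time_s: 1.83
eef_pos: [0.3927, 0.2083, 0.4051]
eef_rot: [0.001, 0.137, 0.991, 0.0]
wrist_force: [0.8, 0.1, -0.1]
opening: 0.999
grasp_force: 0.0
time_s: 2.25
eef_pos: [0.5106, 0.0366, 0.4049]
eef_rot: [0.0, 0.138, 0.99, 0.0]
wrist_force: [-0.8, -0.0, 0.7]
opening: 0.998
grasp_force: 0.0
time_s: 2.67
eef_pos: [0.6284, -0.1349, 0.4046]
eef_rot: [0.0, 0.138, 0.99, 0.0]
wrist_force: [0.6, 0.1, -0.2]
opening: 0.998
grasp_force: 0.0
time_s: 3.08
eef_pos: [0.6275, -0.1331, 0.4044]
eef_rot: [-0.0, 0.38, 0.925, -0.0]
wrist_force: [0.1, 0.9, -0.2]
opening: 1.003
grasp_force: 0.0
time_s: 3.5
eef_pos: [0.6275, -0.1328, 0.4047]
eef_rot: [0.0, 0.596, 0.803, -0.0]
wrist_force: [-0.9, 0.6, 0.6]
opening: 0.997
grasp_force: 0.0
time_s: 3.92
eef_pos: [0.6275, -0.1328, 0.4047]
eef_rot: [0.0, 0.741, 0.671, -0.0]
wrist_force: [-0.9, 0.5, -0.2]
opening: 1.002
grasp_force: 0.0
(array([-23.7,  17.8, 191.7]), array([0.    , 0.    , 0.0059]))
[-3.93301670e-01  3.26071585e-01  1.42894975e+00 -2.33843911e-05
  1.38654430e+00 -2.94512080e-01] [-0.86264031  0.52248521 -0.20702618] 3.9167
```

```bash
python3 -m pendant '[[[1,-24,18,150,0,0,0.006],[1,-24,18,150,0,0,0.006],[1,-24,18,150,0,0,0.006],[1,-24,18,150,0,0,0.006],[1,-24,18,150,0,0,0.006]]]' | head -2
python3 -m pendant '[[[1,0,0,40,0,0,0],[1,0,0,60,0,0,0],[1,0,0,77,0,0,0],[1,0,0,77,0,0,0],[0.2,0,0,77,0,0,0]]]'
python3 -m pendant '[[[0.2,0,0,0,0,0,0],[0.2,0,0,0,0,0,0],[0.2,0,0,0,0,0,0],[0.2,0,0,0,0,0,0],[0.2,0,0,0,0,0,0]]]'
python3 -m pendant '[[[0.2,0,0,0,0,0,0],[0.2,0,0,0,0,0,0],[0.2,0,0,0,0,0,0],[0.2,0,0,0,0,0,0],[0.2,0,0,0,0,0,0]]]'
```

```text
time_s: 4.33
eef_pos: [0.6403, -0.1583, 0.2468]
time_s: 4.75
eef_pos: [0.6432, -0.1585, 0.1788]
eef_rot: [0.0, 0.744, 0.668, 0.0]
wrist_force: [0.6, -0.1, -0.8]
opening: 0.883
grasp_force: 0.0
time_s: 5.17
eef_pos: [0.6436, -0.1589, 0.1798]
eef_rot: [0.001, 0.745, 0.667, 0.001]
wrist_force: [-0.9, -0.3, 6.7]
opening: 0.285
grasp_force: 58.5
time_s: 5.58
eef_pos: [0.6436, -0.1589, 0.1798]
eef_rot: [0.001, 0.745, 0.667, 0.001]
wrist_force: [-1.6, 0.4, 6.8]
opening: 0.287
grasp_force: 58.5
```

```bash
python3 -m pendant '[[[0.2,0,0,-20,0,0,0],[0.2,0,0,-50,0,0,0],[0.2,0,0,-80,0,0,0],[0.2,0,0,-80,0,0,0],[0.2,0,0,-80,0,0,0]]]'
python3 -c "
from h import *
s=ctrl.camera('scene');u=w2px('scene',[.6436,-.1589,.088]);print(u)
u=u.astype(int);cv2.imwrite('pics/g1.png',cv2.resize(s[u[1]-50:u[1]+50,u[0]-65:u[0]+65,::-1],None,fx=5,fy=5,interpolation=cv2.INTER_CUBIC))
a=1.4662;t=np.array([.5292,.0892])+np.array([np.cos(a),np.sin(a)])*-.073
print(t,go([*t,.26],a))"
```

```text
time_s: 6.0
eef_pos: [0.6439, -0.1591, 0.261]
eef_rot: [0.003, 0.745, 0.667, 0.001]
wrist_force: [-1.3, 0.2, -1.0]
opening: 0.292
grasp_force: 59.0
[222.15621204 198.96868199]
[0.52157838 0.01659896] (array([ 160.8, -140.1,   -1.6]), array([ 0.0018,  0.0006, -0.0062]))
```

View pics/g1.png

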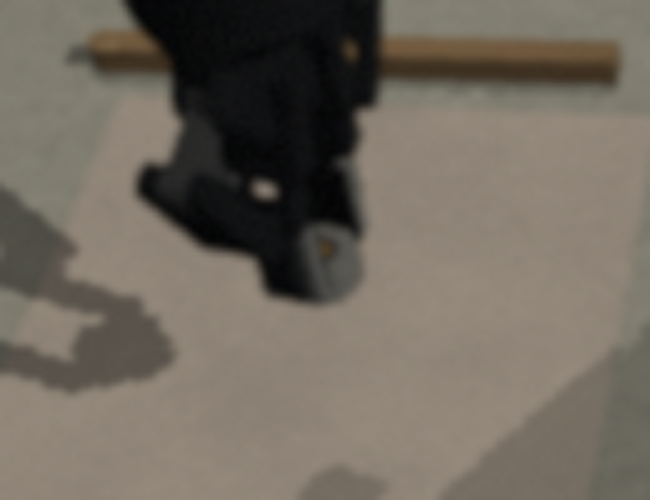

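The die is held flat and centred: its core at (325,248) is where predicted for an upright grip. Moving over the loading plate and lowering.

```bash
python3 -m pendant '[[[0.2,32,-28,0,0,0,0],[0.2,64,-56,0,0,0,0],[0.2,92,-80,0,0,0,0],[0.2,120,-105,0,0,0,0],[0.2,140,-122,0,0,0,0]]]'|head -2
python3 -m pendant '[[[0.2,15,-13,0,0,0,0],[0.2,21,-18,0,0,0,0],[0.2,21,-18,30,0,0,0],[0.2,21,-18,55,0,0,0],[0.2,21,-18,55,0,0,0]]]'|head -4
python3 -m pendant '[[[0.2,0,0,8,0,0,0],[0.2,0,0,12,0,0,0],[0.2,0,0,12,0,0,0]]]'|head -4
python3 -m pendant '[[[0.2,0,0,1,0,0,0],[0.2,0,0,1,0,0,0],[0.2,0,0,1,0,0,0]]]'|head -4
python3 -m pendant '[[[0.2,0,0,1,0,0,0],[0.2,0,0,1,0,0,0],[0.2,0,0,1,0,0,0]]]'|head -4
python3 -c "
from h import *
a=1.4662
o=ctrl.get_obs();p=o['eef_pos'][:2]-[.5292,.0892];print('jig xy',p@[np.cos(a),np.sin(a)],p@[-np.sin(a),np.cos(a)])"
```

```text
time_s: 6.47
eef_pos: [0.534, -0.0035, 0.2554]
time_s: 6.88
eef_pos: [0.519, 0.017, 0.1977]
eef_rot: [-0.004, 0.745, 0.667, -0.003]
wrist_force: [-2.4, -0.3, -0.7]
time_s: 7.13
eef_pos: [0.5219, 0.0164, 0.1906]
eef_rot: [-0.0, 0.745, 0.667, -0.0]
wrist_force: [-0.8, -0.5, -1.0]
time_s: 7.38
eef_pos: [0.522, 0.0167, 0.1905]
eef_rot: [0.001, 0.745, 0.667, 0.0]
wrist_force: [0.0, -0.1, -0.4]
time_s: 7.63
eef_pos: [0.5221, 0.0168, 0.1898]
eef_rot: [0.001, 0.745, 0.667, 0.0]
wrist_force: [-1.3, -0.3, 4.8]
jig xy -0.0727762384608292 -0.0004761059258586426
```

```bash
python3 -m pendant '[[[0.5,0,0,0,0,0,0],[0.7,0,0,0,0,0,0],[0.8,0,0,0,0,0,0],[0.8,0,0,0,0,0,0],[0.8,0,0,0,0,0,0]]]'
python3 -m pendant '[[[0.8,0,0,-10,0,0,0],[0.8,0,0,-40,0,0,0],[0.8,0,0,-80,0,0,0],[1,0,0,-80,0,0,0],[1,0,0,-80,0,0,0]]]'|head -3
python3 -c "
from h import *
print(go([.4509,-.2437,.25],1.689))"
```

```text
time_s: 8.05
eef_pos: [0.5216, 0.0169, 0.1886]
eef_rot: [-0.0, 0.745, 0.667, -0.0]
wrist_force: [-0.1, 0.8, -1.1]
opening: 0.801
grasp_force: 0.0
time_s: 8.47
eef_pos: [0.523, 0.0167, 0.2722]
eef_rot: [0.003, 0.745, 0.667, 0.002]
(array([-266.7,  -43. ,   22. ]), array([ 0.0067,  0.0013, -0.2291]))
```

```bash
python3 -m pendant '[[[1,-160,-26,0,0,0,0],[1,-160,-26,0,0,0,0],[1,-160,-26,0,0,0,0],[1,-160,-26,0,0,0,0],[1,-160,-26,0,0,0,0]]]'|head -2
python3 -m pendant '[[[1,-107,-17,0,0,0,-0.223],[1,-107,-17,0,0,0,-0.223],[1,-107,-17,0,0,0,-0.223],[1,-107,-17,0,0,0,-0.223],[1,-107,-17,0,0,0,-0.223]]]'|head -2
python3 -c "
from h import *
print(go([.4509,-.2437,.1775],1.689))
s=ctrl.camera('scene')
cv2.imwrite('pics/d1.png',cv2.resize(s[140:240,165:330,::-1],None,fx=4.8,fy=4.8,interpolation=cv2.INTER_CUBIC))
t=ctrl.camera('top')
for c in('scene','top'):print([(round(d['point'][0]*640,1),round(d['point'][1]*400,1),round(d['confidence'],2)) for d in ctrl.boxes_of(c,'die')],w2px(c,[.5221,.0168,.024]))
"
```

```text
time_s: 8.88
eef_pos: [0.4766, -0.1443, 0.2684]
time_s: 9.3
eef_pos: [0.4487, -0.2446, 0.268]
(array([ 0.6,  2.4, 90.5]), array([-0.0008, -0.0013, -0.0099]))
[] [330.71146068 187.57141119]
[] [305.99679083 219.55253246]
```

View pics/d1.png

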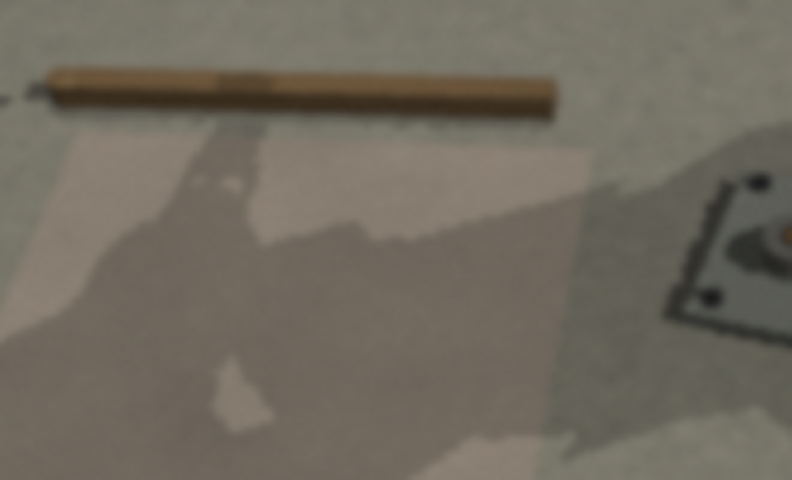

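The die lies flat on the plate, its core at (790,237) as predicted. The stick is undisturbed. Next I lower onto the stick.

```bash
python3 -m pendant '[[[1,0,0,30,0,0,0],[1,0,0,50,0,0,0],[1,0,0,60,0,0,0],[1,0,0,60,0,0,0],[1,0,0,60,0,0,0]]]'|head -3
python3 -c "
from h import *
print(go([.4509,-.2437,.1775],1.689))"
```

```text
time_s: 9.92
eef_pos: [0.4495, -0.243, 0.2086]
eef_rot: [-0.001, 0.666, 0.746, 0.0]
(array([-0.9,  1.3, 31.1]), array([-0.0007, -0.0009, -0.0051]))
```

```bash
python3 -m pendant '[[[1,-1,1,20,0,0,-0.005],[1,-1,1,31,0,0,-0.005],[1,-1,1,31,0,0,-0.005],[0.05,-1,1,31,0,0,-0.005],[0.05,-1,1,31,0,0,-0.005]]]'
python3 -m pendant '[[[0.05,0,0,0,0,0,0],[0.05,0,0,0,0,0,0],[0.05,0,0,0,0,0,0],[0.05,0,0,0,0,0,0],[0.05,0,0,0,0,0,0]]]'
python3 -m pendant '[[[0.05,0,0,0,0,0,0],[0.05,0,0,0,0,0,0],[0.05,0,0,0,0,0,0],[0.05,0,0,0,0,0,0],[0.05,0,0,0,0,0,0]]]'
```

```text
time_s: 10.33
eef_pos: [0.4507, -0.2448, 0.1785]
eef_rot: [0.0, 0.665, 0.747, 0.0]
wrist_force: [-0.0, 0.4, 0.5]
opening: 0.746
grasp_force: 0.0
time_s: 10.75
eef_pos: [0.4506, -0.2448, 0.1783]
eef_rot: [0.0, 0.665, 0.747, 0.0]
wrist_force: [-0.7, 1.4, 5.0]
opening: 0.138
grasp_force: 60.1
time_s: 11.17
eef_pos: [0.4507, -0.2448, 0.1784]
eef_rot: [0.0, 0.665, 0.747, 0.0]
wrist_force: [-1.1, 1.1, 6.1]
opening: 0.135
grasp_force: 60.3
```

```bash
python3 -m pendant '[[[0.05,0,0,-20,0,0,0],[0.05,0,0,-50,0,0,0],[0.05,0,0,-80,0,0,0],[0.05,0,0,-80,0,0,0],[0.05,0,0,-80,0,0,0]]]'
python3 -m pendant '[[[0.05,0,0,0,0,0,0.223],[0.05,0,0,0,0,0,0.223],[0.05,0,0,0,0,0,0.223],[0.05,0,0,0,0,0,0.223],[0.05,0,0,0,0,0,0.223]]]'|head -3
cat >> h.py <<'E'
A=1.4662;J=np.array([.5292,.0892]);RJ=np.array([[np.cos(A),-np.sin(A)],[np.sin(A),np.cos(A)]])
E
python3 -c "
from h import *
t=J+RJ@[-.250,-.0015]
print(t,go([*t,.1784+.0125],A))"
```

```text
time_s: 11.58
eef_pos: [0.451, -0.2452, 0.2596]
eef_rot: [0.002, 0.665, 0.747, -0.0]
wrist_force: [-0.2, -0.5, -0.3]
opening: 0.143
grasp_force: 59.6
time_s: 12.0
eef_pos: [0.4501, -0.2444, 0.2568]
eef_rot: [-0.001, 0.743, 0.67, -0.0]
[ 0.50459037 -0.15959031] (array([89.9, 45.6, 65.9]), array([-0.0014, -0.001 ,  0.0014]))
```

```bash
python3 -m pendant '[[[0.05,40,20,0,0,0,0],[0.05,75,38,0,0,0,0],[0.05,90,46,0,0,0,0],[0.05,90,46,30,0,0,0],[0.05,90,46,50,0,0,0]]]'|head -2
python3 -m pendant '[[[0.05,0,0,8,0,0,0],[0.05,0,0,12,0,0,0],[0.05,0,0,14,0,0,0],[0.05,0,0,15,0,0,0],[0.05,0,0,15,0,0,0]]]'
python3 -c "
from h import *
t=J+RJ@[-.250,-.0015]
print(t,go([*t,.1784+.0125],A))
s=ctrl.camera('scene')
cv2.imwrite('pics/p1.png',cv2.resize(s[130:240,230:390,::-1],None,fx=5,fy=5,interpolation=cv2.INTER_CUBIC))
t=ctrl.camera('top');cv2.imwrite('pics/p2.png',cv2.resize(t[180:260,270:400,::-1],None,fx=6,fy=6,interpolation=cv2.INTER_CUBIC))
o=ctrl.get_obs()['eef_pos'];d=RJ[:,0]
for c in('scene','top'):
  print(c,w2px(c,[*(o[:2]+d*.136),o[2]-.1784+.014]),w2px(c,[*(o[:2]+d*.016),o[2]-.1784+.014]))
"
```

```text
time_s: 12.42
eef_pos: [0.5064, -0.1587, 0.207]
time_s: 12.83
eef_pos: [0.506, -0.1605, 0.1935]
eef_rot: [0.001, 0.744, 0.669, 0.0]
wrist_force: [0.6, 0.8, 0.0]
opening: 0.14
grasp_force: 59.6
[ 0.50459037 -0.15959031] (array([ 0.8, -1.5,  2.6]), array([ 0.0013,  0.0006, -0.0016]))
scene [310.35707132 182.81607112] [255.2344787  172.50407263]
top [322.52986365 220.32716443] [369.83115449 225.90093803]
```

View pics/p1.png

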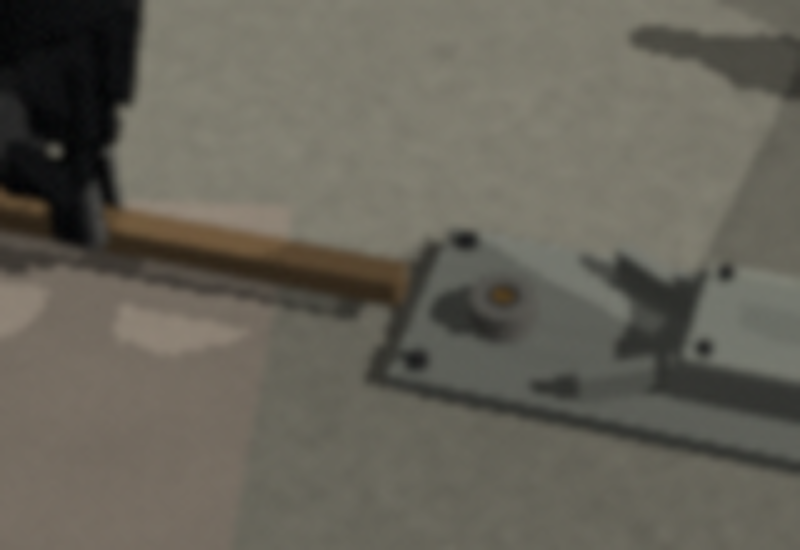

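View pics/p2.png

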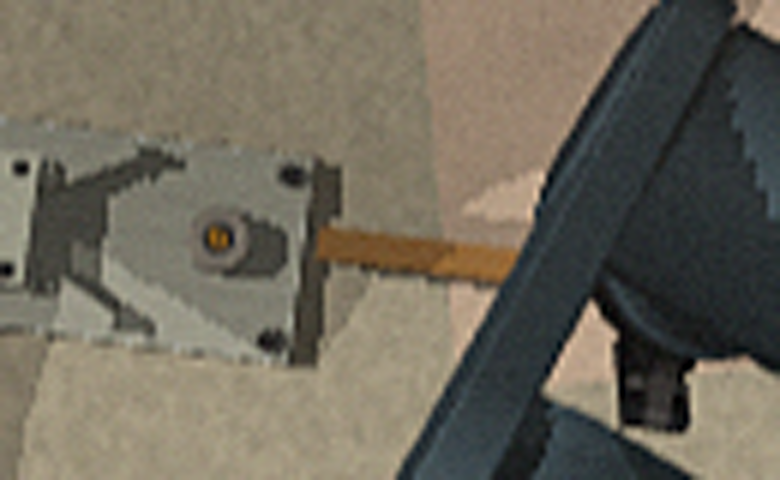

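Tip at p1 (410,265) and p2 (318,243), die core at p2 (218,238): all within about 2 px of prediction and in line with the channel. I'll align and feed up to the shoe, watching the force.

```bash
python3 -m pendant '[[[0.05,0,-1.5,2.5,0,0,0],[0.05,0,-1.5,2.5,0,0,0],[0.05,0,-1.5,2.5,0,0,0],[0.05,0,-1.5,2.5,0,0,0],[0.05,0,-1.5,2.5,0,0,0]]]'|head -2
python3 -c "
from h import *
o=ctrl.get_obs()
print((RJ.T@(o['eef_pos'][:2]-J)*1000).round(1),go([0,0,.1909],A)[1],o['eef_pos'][2])"
python3 -m pendant '[[[0.05,5,0,0,0,0,0],[0.05,11,0,0,0,0,0],[0.05,17,0,0,0,0,0],[0.05,22,0,0,0,0,0],[0.05,25,0,0,0,0,0]]]'|sed -n 2,4p
python3 -m pendant '[[[0.05,3,0,0,0,0,0],[0.05,7,0,0,0,0,0],[0.05,11,0,0,0,0,0],[0.05,15,0,0,0,0,0],[0.05,20,0,0,0,0,0]]]'|sed -n 2,4p
python3 -c "
from h import *
o=ctrl.get_obs()
print((RJ.T@(o['eef_pos'][:2]-J)*1000).round(1),o['eef_pos'][2],o['wrist_force'],o['torque'])"
```

```text
time_s: 13.35
eef_pos: [0.5042, -0.1598, 0.1903]
[-250.3   -1.1] [ 0.0001  0.0001 -0.0014] 0.19029476689095703
eef_pos: [0.5068, -0.1339, 0.1901]
eef_rot: [-0.0, 0.743, 0.669, -0.0]
wrist_force: [-0.4, -0.1, 0.0]
eef_pos: [0.509, -0.1148, 0.1902]
eef_rot: [0.0, 0.744, 0.669, -0.0]
wrist_force: [0.5, -0.3, -0.1]
[-205.    -1.2] 0.19022379388405186 [ 0.54000282 -0.32557562 -0.08401165] [-0.12717046 -0.0322309   0.08677977]
```

```bash
python3 -m pendant '[[[0.05,5,0,-0.7,0,0,0],[0.05,10,0,-0.7,0,0,0],[0.05,15,0,-0.7,0,0,0],[0.05,20,0,-0.7,0,0,0],[0.05,25,0,-0.7,0,0,0]]]'|sed -n 2,4p
python3 -m pendant '[[[0.05,5,0,0,0,0,0],[0.05,10,0,0,0,0,0],[0.05,15,0,0,0,0,0],[0.05,20,0,0,0,0,0],[0.05,25,0,0,0,0,0]]]'|sed -n 2,4p
python3 -c "
from h import *
o=ctrl.get_obs()
print((RJ.T@(o['eef_pos'][:2]-J)*1000).round(1),o['eef_pos'][2],o['wrist_force'],o['torque'])"
```

```text
eef_pos: [0.5116, -0.0897, 0.1909]
eef_rot: [-0.0, 0.744, 0.669, -0.0]
wrist_force: [-0.4, -0.1, -0.1]
eef_pos: [0.5142, -0.0649, 0.1909]
eef_rot: [-0.0, 0.743, 0.669, -0.0]
wrist_force: [-3.3, -3.4, 0.3]
[-154.8   -1.2] 0.19086439576308156 [-3.27354613 -3.3934863   0.25687487] [-0.69501952  0.50226824  0.28886341]
```

```bash
python3 -m pendant '[[[0.05,3,0,0,0,0,0],[0.05,6,0,0,0,0,0],[0.05,8,0,0,0,0,0],[0.05,8,0,0,0,0,0]]]'|sed -n 2,4p
python3 -m pendant '[[[0.05,3,0,0,0,0,0],[0.05,6,0,0,0,0,0],[0.05,8,0,0,0,0,0],[0.05,8,0,0,0,0,0]]]'|sed -n 2,4p
python3 -c "
from h import *
o=ctrl.get_obs()
print((RJ.T@(o['eef_pos'][:2]-J)*1000).round(1),o['eef_pos'][2],o['wrist_force'],o['torque'])"
```

```text
eef_pos: [0.5152, -0.057, 0.1909]
eef_rot: [0.0, 0.744, 0.669, 0.0]
wrist_force: [0.4, 1.7, -0.6]
eef_pos: [0.516, -0.0491, 0.1909]
eef_rot: [-0.0, 0.744, 0.669, 0.0]
wrist_force: [0.1, -0.0, -0.3]
[-138.9   -1.3] 0.1909244498539026 [ 0.05010925 -0.02967201 -0.33657186] [-0.06691018  0.01056999  0.0016516 ]
```

```bash
python3 -m pendant '[[[0.05,3,0,0,0,0,0],[0.05,6,0,0,0,0,0],[0.05,8,0,0,0,0,0],[0.05,8,0,0,0,0,0]]]'|sed -n 2,4p
python3 -m pendant '[[[0.05,3,0,0,0,0,0],[0.05,6,0,0,0,0,0],[0.05,8,0,0,0,0,0],[0.05,8,0,0,0,0,0]]]'|sed -n 2,4p
python3 -m pendant '[[[0.05,3,0,0,0,0,0],[0.05,6,0,0,0,0,0],[0.05,8,0,0,0,0,0],[0.05,8,0,0,0,0,0]]]'|sed -n 2,4p
python3 -c "
from h import *
o=ctrl.get_obs()
print((RJ.T@(o['eef_pos'][:2]-J)*1000).round(1),o['eef_pos'][2],o['wrist_force'],o['torque'],o['time_s'])"
```

```text
eef_pos: [0.5167, -0.041, 0.1909]
eef_rot: [-0.0, 0.743, 0.669, 0.0]
wrist_force: [-0.1, -0.1, -0.8]
eef_pos: [0.5177, -0.0331, 0.1909]
eef_rot: [0.0, 0.743, 0.669, 0.0]
wrist_force: [-0.6, -0.3, -0.3]
eef_pos: [0.5186, -0.0254, 0.191]
eef_rot: [0.0, 0.744, 0.669, 0.0]
wrist_force: [0.2, -2.5, -0.3]
[-115.1   -1.5] 0.1910363781142306 [ 0.24613725 -2.4971762  -0.34561097] [-0.47477595 -0.1153282  -0.09598965] 16.6833
```

```bash
python3 -m pendant '[[[0.05,2,0,0,0,0,0],[0.05,4,0,0,0,0,0],[0.05,4,0,0,0,0,0],[0.05,4,0,0,0,0,0]]]'|sed -n '1,2p;4p'
python3 -m pendant '[[[0.05,1,0,0,0,0,0],[0.05,2,0,0,0,0,0],[0.05,3,0,0,0,0,0],[0.05,3,0,0,0,0,0]]]'|sed -n '2p;4p'
python3 -m pendant '[[[0.05,0.5,0,0,0,0,0],[0.05,1,0,0,0,0,0],[0.05,1.5,0,0,0,0,0],[0.05,1.5,0,0,0,0,0],[0.05,1.5,0,0,0,0,0]]]'|sed -n '2p;4p'
python3 -m pendant '[[[0.05,0.5,0,0,0,0,0],[0.05,1,0,0,0,0,0],[0.05,1.5,0,0,0,0,0],[0.05,1.5,0,0,0,0,0],[0.05,1.5,0,0,0,0,0]]]'|sed -n '2p;4p'
```

```text
time_s: 17.02
eef_pos: [0.5189, -0.0214, 0.1909]
wrist_force: [0.5, -1.1, -0.6]
eef_pos: [0.5192, -0.0185, 0.1909]
wrist_force: [0.4, -3.0, -0.8]
eef_pos: [0.5193, -0.0171, 0.1909]
wrist_force: [0.4, -2.9, -0.2]
eef_pos: [0.5195, -0.0156, 0.1909]
wrist_force: [0.4, -1.9, -0.2]
```

```bash
python3 -m pendant '[[[0.05,0.5,0,0,0,0,0],[0.05,1,0,0,0,0,0],[0.05,1.5,0,0,0,0,0],[0.05,1.5,0,0,0,0,0]]]'|sed -n '2p;4p'
python3 -m pendant '[[[0.05,0.5,0,0,0,0,0],[0.05,1,0,0,0,0,0],[0.05,1.5,0,0,0,0,0],[0.05,1.5,0,0,0,0,0]]]'|sed -n '2p;4p'
```

```text
eef_pos: [0.5196, -0.014, 0.1909]
wrist_force: [-0.3, -3.5, -0.8]
eef_pos: [0.5198, -0.0125, 0.1909]
wrist_force: [0.6, -2.7, -1.2]
```

```bash
python3 -c "
from h import *
print(ctrl.get_obs()['wrist_force'])"
```

```text
[ 0.60098033 -2.66957891 -1.18602762]
```

```bash
python3 -m pendant '[[[0.05,0.5,0,0,0,0,0],[0.05,1,0,0,0,0,0],[0.05,1.5,0,0,0,0,0],[0.05,1.5,0,0,0,0,0]]]'|sed -n '2p;4p'
python3 -m pendant '[[[0.05,0.5,0,0,0,0,0],[0.05,1,0,0,0,0,0],[0.05,1.5,0,0,0,0,0],[0.05,1.5,0,0,0,0,0]]]'|sed -n '2p;4p'
```

```text
eef_pos: [0.52, -0.011, 0.1909]
wrist_force: [1.0, -3.4, -0.6]
eef_pos: [0.5202, -0.0096, 0.1909]
wrist_force: [0.7, -2.8, -0.6]
```

```bash
python3 -m pendant '[[[0.05,0.5,0,0,0,0,0],[0.05,1,0,0,0,0,0],[0.05,1.5,0,0,0,0,0],[0.05,1.5,0,0,0,0,0]]]'|sed -n '2p;4p'
python3 -m pendant '[[[0.05,0.5,0,0,0,0,0],[0.05,1,0,0,0,0,0],[0.05,1.5,0,0,0,0,0],[0.05,1.5,0,0,0,0,0]]]'|sed -n '2p;4p'
```

```text
eef_pos: [0.5203, -0.0081, 0.1909]
wrist_force: [0.2, -3.3, -0.4]
eef_pos: [0.5205, -0.0066, 0.1909]
wrist_force: [0.5, -3.4, -0.9]
```

```bash
python3 -m pendant '[[[0.05,0.5,0,0,0,0,0],[0.05,1,0,0,0,0,0],[0.05,1.5,0,0,0,0,0],[0.05,1.5,0,0,0,0,0]]]'|sed -n '2p;4p'
python3 -m pendant '[[[0.05,0.5,0,0,0,0,0],[0.05,1,0,0,0,0,0],[0.05,1.5,0,0,0,0,0],[0.05,1.5,0,0,0,0,0]]]'|sed -n '1,2p;4p'
```

```text
eef_pos: [0.5206, -0.0051, 0.1909]
wrist_force: [0.3, -2.0, 0.2]
time_s: 20.85
eef_pos: [0.5208, -0.0036, 0.1909]
wrist_force: [-0.2, -3.4, -0.7]
```

```bash
python3 -m pendant '[[[0.05,0.5,0,0,0,0,0],[0.05,1,0,0,0,0,0],[0.05,1.5,0,0,0,0,0],[0.05,1.5,0,0,0,0,0]]]'|sed -n '2p;4p'
python3 -m pendant '[[[0.05,0.5,0,0,0,0,0],[0.05,1,0,0,0,0,0],[0.05,1.5,0,0,0,0,0],[0.05,1.5,0,0,0,0,0]]]'|sed -n '1,2p;4p'
```

```text
eef_pos: [0.5209, -0.0021, 0.1909]
wrist_force: [1.0, -2.8, 0.2]
time_s: 21.52
eef_pos: [0.5211, -0.0006, 0.1909]
wrist_force: [0.2, -3.1, -0.8]
```

```bash
python3 -m pendant '[[[0.05,0.5,0,0,0,0,0],[0.05,1,0,0,0,0,0],[0.05,1.5,0,0,0,0,0],[0.05,1.5,0,0,0,0,0]]]'|sed -n '2p;4p'
python3 -m pendant '[[[0.05,0.5,0,0,0,0,0],[0.05,1,0,0,0,0,0],[0.05,1.5,0,0,0,0,0],[0.05,1.5,0,0,0,0,0]]]'|sed -n '1,2p;4p'
```

```text
eef_pos: [0.5213, 0.0009, 0.1909]
wrist_force: [0.7, -3.0, -0.7]
time_s: 22.18
eef_pos: [0.5214, 0.0024, 0.1909]
wrist_force: [0.2, -2.5, -1.2]
```

```bash
python3 -m pendant '[[[0.05,0.5,0,0,0,0,0],[0.05,1,0,0,0,0,0],[0.05,1.5,0,0,0,0,0],[0.05,1.5,0,0,0,0,0]]]'|sed -n '2p;4p'
python3 -m pendant '[[[0.05,0.5,0,0,0,0,0],[0.05,1,0,0,0,0,0],[0.05,1.5,0,0,0,0,0],[0.05,1.5,0,0,0,0,0]]]'|sed -n '1,2p;4p'
```

```text
eef_pos: [0.5216, 0.0039, 0.1909]
wrist_force: [0.5, -4.3, 0.4]
time_s: 22.85
eef_pos: [0.5217, 0.0054, 0.1909]
wrist_force: [0.6, -3.2, 0.1]
```

```bash
python3 -m pendant '[[[0.05,0.5,0,0,0,0,0],[0.05,1,0,0,0,0,0],[0.05,1.5,0,0,0,0,0],[0.05,1.5,0,0,0,0,0]]]'|sed -n '2p;4p'
python3 -m pendant '[[[0.05,0.5,0,0,0,0,0],[0.05,1,0,0,0,0,0],[0.05,1.5,0,0,0,0,0],[0.05,1.5,0,0,0,0,0]]]'|sed -n '1,2p;4p'
```

```text
eef_pos: [0.5219, 0.0068, 0.1909]
wrist_force: [0.2, -2.9, -0.6]
time_s: 23.52
eef_pos: [0.5221, 0.0083, 0.1909]
wrist_force: [1.3, -3.3, -0.4]
```

```bash
python3 -m pendant '[[[0.05,0.5,0,0,0,0,0],[0.05,1,0,0,0,0,0],[0.05,1.5,0,0,0,0,0],[0.05,1.5,0,0,0,0,0]]]'|sed -n '2p;4p'
python3 -m pendant '[[[0.05,0.5,0,0,0,0,0],[0.05,1,0,0,0,0,0],[0.05,1.5,0,0,0,0,0],[0.05,1.5,0,0,0,0,0]]]'|sed -n '1,2p;4p'
```

```text
eef_pos: [0.5222, 0.0095, 0.191]
wrist_force: [-0.8, -6.2, -0.1]
time_s: 24.18
eef_pos: [0.5225, 0.0105, 0.191]
wrist_force: [-0.5, -7.4, 0.1]
```

Contact is felt near y=0.0085, with a drag of about 3.1 N. I'm pressing on towards about 13 N total.

```bash
python3 -m pendant '[[[0.05,0.5,0,0,0,0,0],[0.05,1,0,0,0,0,0],[0.05,1,0,0,0,0,0]]]'|sed -n '2p;4p'
python3 -m pendant '[[[0.05,0,0,0,0,0,0]]]'|sed -n '2p;4p'
python3 -m pendant '[[[0.05,0,0,0,0,0,0]]]'|sed -n '1,2p;4p'
```

```text
eef_pos: [0.5226, 0.0112, 0.191]
wrist_force: [-0.9, -9.3, -0.2]
eef_pos: [0.5226, 0.0112, 0.191]
wrist_force: [-0.0, -9.3, -0.1]
time_s: 24.6
eef_pos: [0.5226, 0.0112, 0.191]
wrist_force: [-0.3, -10.4, 0.0]
```

```bash
python3 -m pendant '[[[0.05,0.5,0,0,0,0,0],[0.05,1,0,0,0,0,0],[0.05,1.6,0,0,0,0,0],[0.05,1.6,0,0,0,0,0]]]'|sed -n '2p;4p'
python3 -m pendant '[[[0.05,0,0,0,0,0,0]]]'|sed -n '2p;4p'
python3 -m pendant '[[[0.05,0,0,0,0,0,0]]]'|sed -n '1,2p;4p'
```

```text
eef_pos: [0.5228, 0.0124, 0.1911]
wrist_force: [-2.2, -13.8, 0.4]
eef_pos: [0.5228, 0.0124, 0.1911]
wrist_force: [-1.3, -12.2, 0.0]
time_s: 25.1
eef_pos: [0.5228, 0.0124, 0.1911]
wrist_force: [-1.5, -13.5, 0.7]
```

About 13.2 N total, so about 10 N on the stop. I'll hold for a second, then draw straight back.

```bash
python3 -m pendant '[[[0.05,0,0,0,0,0,0],[0.05,0,0,0,0,0,0],[0.05,0,0,0,0,0,0],[0.05,0,0,0,0,0,0],[0.05,0,0,0,0,0,0]]]'|sed -n '2p;4p'
python3 -m pendant '[[[0.05,0,0,0,0,0,0],[0.05,0,0,0,0,0,0],[0.05,0,0,0,0,0,0],[0.05,0,0,0,0,0,0],[0.05,0,0,0,0,0,0]]]'|sed -n '1,2p;4p'
python3 -m pendant '[[[0.05,-1,0,0,0,0,0],[0.05,-3,0,0,0,0,0],[0.05,-6,0,0,0,0,0],[0.05,-12,0,0,0,0,0],[0.05,-20,0,0,0,0,0]]]'|sed -n '2p;4p'
python3 -m pendant '[[[0.05,-12,0,0,0,0,0],[0.05,-24,0,0,0,0,0],[0.05,-36,0,0,0,0,0],[0.05,-48,0,0,0,0,0],[0.05,-60,0,0,0,0,0]]]'|sed -n '2p;4p'
python3 -m pendant '[[[0.05,-15,0,0,0,0,0],[0.05,-30,0,0,0,0,0],[0.05,-45,0,0,0,0,0],[0.05,-60,0,0,0,0,0],[0.05,-75,0,0,0,0,0]]]'|sed -n '2p;4p'
python3 -m pendant '[[[0.05,-15,0,0,0,0,0],[0.05,-30,0,0,0,0,0],[0.05,-40,0,0,0,0,0],[0.05,-45,0,0,0,0,0],[0.05,-45,0,0,0,0,0]]]'|sed -n '1,2p;4p'
python3 -c "
from h import *
o=ctrl.get_obs();print((RJ.T@(o['eef_pos'][:2]-J)*1000).round(1)); print(go([.4509,-.2437,.24],1.689))"
```

```text
eef_pos: [0.5228, 0.0124, 0.1911]
wrist_force: [-0.5, -13.2, 0.1]
time_s: 25.93
eef_pos: [0.5228, 0.0124, 0.1911]
wrist_force: [-1.3, -13.0, 0.6]
eef_pos: [0.5202, -0.0058, 0.1907]
wrist_force: [-0.6, -0.3, -0.8]
eef_pos: [0.514, -0.0673, 0.191]
wrist_force: [1.0, 0.3, -0.1]
eef_pos: [0.5059, -0.142, 0.1909]
wrist_force: [-0.5, 1.0, -0.8]
time_s: 27.6
eef_pos: [0.5013, -0.1864, 0.191]
wrist_force: [0.0, -0.3, -1.0]
[-277.   -1.]
(array([-62.4, -43.9, -49. ]), array([ 0.0003,  0.0003, -0.2259]))
```

```bash
python3 -m pendant '[[[0.05,-30,-20,-20,0,0,0],[0.05,-62,-44,-20,0,0,-0.1],[0.05,-62,-44,-20,0,0,-0.223],[0.05,-62,-44,-20,0,0,-0.223],[0.05,-62,-44,-20,0,0,-0.223]]]'|sed -n '2p'
python3 -m pendant '[[[0.05,0,0,10,0,0,0],[0.05,0,0,20,0,0,0],[0.05,0,0,28,0,0,0],[0.05,0,0,30,0,0,0],[0.05,0,0,30,0,0,0]]]'|sed -n '1,4p'
python3 -m pendant '[[[0.05,0,0,1,0,0,0],[0.05,0,0,1,0,0,0],[0.05,0,0,1,0,0,0]]]'|sed -n '1,4p'
```

```text
eef_pos: [0.4511, -0.2417, 0.2109]
time_s: 28.43
eef_pos: [0.4509, -0.2411, 0.1793]
eef_rot: [-0.002, 0.664, 0.747, 0.0]
wrist_force: [0.7, 0.6, -0.4]
time_s: 28.68
eef_pos: [0.4513, -0.2422, 0.1801]
eef_rot: [0.0, 0.665, 0.747, 0.0]
wrist_force: [0.3, 0.0, -0.6]
```

```bash
python3 -m pendant '[[[0.05,0,0,1,0,0,0],[0.05,0,0,1,0,0,0],[0.05,0,0,1,0,0,0]]]'|sed -n '2p;4p'
python3 -m pendant '[[[0.05,0,0,1,0,0,0],[0.05,0,0,1,0,0,0],[0.05,0,0,1,0,0,0]]]'|sed -n '2p;4p'
```

```text
eef_pos: [0.4512, -0.2421, 0.1791]
wrist_force: [0.4, 0.1, -0.5]
eef_pos: [0.4513, -0.2422, 0.1783]
wrist_force: [-1.3, 0.2, 4.9]
```

Contact with the bench: open and rise, then check the scene with the detectors.

```bash
python3 -m pendant '[[[0.3,0,0,0,0,0,0],[0.6,0,0,0,0,0,0],[0.8,0,0,0,0,0,0],[0.8,0,0,0,0,0,0],[0.8,0,0,0,0,0,0]]]'|sed -n '2p;4,6p'
python3 -m pendant '[[[0.8,0,0,-10,0,0,0],[0.8,0,0,-40,0,0,0],[0.8,0,0,-80,0,0,0],[0.8,0,0,-110,0,0,0],[0.8,0,0,-110,0,0,0]]]'|sed -n '2p;4p'
python3 -m pendant '[[[0.8,0,0,-40,0,0,0],[0.8,0,0,-60,0,0,0],[0.8,0,0,-60,0,0,0],[0.8,0,0,-60,0,0,0]]]'|sed -n '1,2p;4p'
python3 -c "
from h import *
for c in('scene','top'):
  im=ctrl.camera(c);cv2.imwrite(f'pics/{c}_end.png',im[:,:,::-1])
  a=cv2.imread(f'pics/{c}0.png')
  for n in('die','stick','eyepiece_a','bottle','stop'):print(c,n,[(round(d['point'][0]*640),round(d['point'][1]*400),round(d['confidence'],2)) for d in ctrl.boxes_of(c,n)])
  for x in(55,60,65,70,75):
    print(x,w2px(c,[*(J+RJ@[x/1000,-.0015]),.024]).round(),end=' ')
# stick: wood-coloured pixels in scene
b=cv2.cvtColor(cv2.imread('pics/scene_end.png'),cv2.COLOR_BGR2HSV);m=cv2.inRange(b,(8,90,40),(22,255,255));ys,xs=np.where(m[130:185,160:300]);print('wood',xs.min()+160,xs.max()+160,ys.min()+130,ys.max()+130)
"
```

```text
eef_pos: [0.4511, -0.242, 0.1777]
wrist_force: [-0.1, 0.4, 0.0]
opening: 0.798
grasp_force: 0.0
eef_pos: [0.4533, -0.2437, 0.2952]
wrist_force: [0.4, -0.5, 1.1]
time_s: 30.35
eef_pos: [0.4514, -0.2422, 0.3495]
wrist_force: [-0.5, -0.3, -1.0]
scene die []
scene stick [(231, 158, 0.74)]
scene eyepiece_a [(262, 290, 0.63), (334, 303, 0.59)]
scene bottle [(420, 134, 0.62)]
scene stop [(421, 206, 0.46), (261, 290, 0.24)]
55 [394. 200.] 60 [396. 200.] 65 [399. 201.] 70 [401. 201.] 75 [404. 202.] top die []
top stick [(390, 250, 0.72)]
top eyepiece_a [(287, 117, 0.55), (334, 122, 0.42)]
top bottle [(232, 291, 0.77)]
top stop []
55 [256. 213.] 60 [254. 213.] 65 [252. 213.] 70 [250. 213.] 75 [249. 212.] wood 176 280 155 164
```

The stick lies flat where it started, and the eyepieces and bottle haven't moved. The force trace showed the die on the stop. Handing in.

```bash
python3 -c "
from bench import ctrl
print(ctrl.hand_in())"
```

```text
the job is handed in; nothing more can be done
None
```

The job is handed in at about 31 s: die fed to the spring stop and pressed there about 1 s at roughly 10 N beyond the 3 N drag, stick drawn out and laid flat, eyepieces and bottle unmoved; the die's rest on the stop was judged from the forces, since no camera picked it out under the cover.

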